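# Switch off the ultraviolet cabinet and fold its door open

## Robot

A 6-joint arm with a two-finger parallel gripper is mounted at the origin on a cart in front of the work surface, level with it; the furniture and walls round the work are solid. World frame = base frame: x ahead of the robot, y to its left, z up, the work surface at z = 0. Lengths are in m, angles in degrees, forces in N, time in s.
With the tool pointing down it reaches from about 0.4 to 0.825 m from the base axis. Payload 7 kg.
Tool frame: the origin (TCP) lies on the centre line of the jaws, within the pads' length; the fingertips stand 8 mm ahead of it and the grasp point (between the pads) lies 11 mm behind it; z points along the fingers, y is the line along which they close (so a half turn about z gives the same grasp; the last joint's range is limited). The gripper opens to 88 mm and grips with 3 to 60 N. Pads are 19 mm wide; open, the fingers measure 130 mm over their backs; the gripper's body (78 mm by 193 mm) begins 47 mm behind the grasp point.
Start: joints at [90.361, 20.546, 0.682, 0, -70.136, -16.507], TCP at [0.188, 0.648, 0.203] pointing down, gripper open.
Joint ranges: [-176.03, 176.03], [-82.01, 121.73], [-58.28, 71.71], [-173.87, 95.51], [-174.79, -0.11], [-173.66, 173.66]. Speed limits (degrees/s): [136.94, 136.94, 172.46, 180, 180, 180].

## Interface

Orientations are given as [roll, pitch, yaw] about the fixed x, y, z axes, in that order (R = Rz(yaw) Ry(pitch) Rx(roll)).
In Python, from plant import ctrl, vision gives the robot as it stands. The module is installed in compiled form; this text tells all that it offers.
- The arm moves only by the tool move_arm, never from a script. Its argument "moves" is one flat list of numbers, 7 for each row, row after row: the finger opening in cm, from 0 to 8.76, then the shift along the tool's x, y, z in cm, then the turn, a rotation vector about the tool's x, y, z in rad. A call has 1 to 8 rows; each row shifts and turns the commanded pose from where the row before left it, along the tool's axes as they then stand; what a row does not reach is not made up. A row lasts 1/10 s, in which the tool goes at most 50 mm and 8.59 degrees, less where a joint would pass 70% of its speed; a pose out of reach is approached as far as the arm can. A call with a gripper value outside its range is refused whole. The fingers move at their own pace and stop on an object; the grip force is fixed at half the most. Time passes only in rows, so rows that do not move let the fingers close. It gives the time, the measured TCP pose, the force, the opening and the grip force at its end, in the units of the state.
- ctrl.get_obs(): the state, without advancing time (a new reading comes with each control period).
- vision.snapshot(name): name is "scene" or "top"; returns (picture, depth): 384x512x3 uint8, red, green, blue; 384x512 float32, m along the optical axis (not along the pixel's ray), 0 where there is no reading.
- vision.camera_model(name): a dict with "vertical_fov" (degrees; the focal length in pixels is half the picture's height over the tangent of half this angle, whatever the lens; pixels are square), "cx", "cy" (the principal point, pixels), "cam_to_world" (4x4, takes a point from camera to world coordinates). Camera axes: x right, y down, z forward; pixel columns grow to the right and rows downward; lengths in m; the calibration is good to about 2 mm. A picture is of the moment at which its call begins. camera_model takes no time and is no camera call.
- ctrl.close_job(): hands the job in; it is judged then, once.
The state is a dict: "clock": time; "joint_pos": joint angles; "qvel": joint speeds; "tau": joint torques, N m; "tool_pos": TCP position; "orientation": TCP orientation; "force": force on the tool from outside, world axes, zero at the start; "moment": the same for the moment, N m; "opening": finger opening in m; "gripper_force": force on a finger pad.
Only numpy, scipy, OpenCV 4.12 (cv2) and the standard library are available. Lean on these libraries where they do the work, as an engineer would, in place of code of your own. Each camera call takes 0.05 s, during which the arm holds its last target. There are 200 camera calls.

## Task

The disinfection cycle is over. At the control box, lift the red guard right up, flip the toggle under it away from the robot to switch the lamp off, and lower the guard again; only then pull the cabinet's bifold door by its handle until both panels are folded fully open. Leave the other things on the table where they are.

Things in the scene. Friction and masses are not known exactly. Their poses are not given: they have to be found in the camera images.
- cabinet: white cabinet fixed on the table, 180 deep (x) x 260 wide (y) x 195 mm high; origin at the centre of its underside; its front faces along its own -x, toward the robot. The bifold door of two panels side by side lies in front of the front face (x = -90 mm); above the panels an aluminium track, 10 mm high and flush with the cabinet's top, runs across, another at the foot
- jamb_hinge (a point): point at table height on the vertical hinge axis of the jamb panel, at the door's left side: x = -90, y = +110 mm in the cabinet frame, in the plane of the panels' inner faces. Each panel is 110 mm wide, 12 mm thick, from 18 to 182 mm above the table, white with a violet window
- fold (a point): point at table height on the vertical fold axis between jamb panel and lead panel, at their inner faces; at cabinet x = -90, y = 0 mm when closed. As the door opens it comes out toward the robot on a circle of 110 mm radius about jamb_hinge
- free_edge (a point): point at table height below the lead panel's free edge, 110 mm from the fold; at cabinet x = -90, y = -110 mm when closed. It is guided by the tracks and slides straight toward jamb_hinge as the door opens
- jamb_panel (a joint): opening angle q of the jamb panel in rad: 0 closed (panels flat across the front), 1.4 fully open at its stop (both panels folded together, standing out toward the robot). The lead panel folds by 2 q at the fold. The door has no catch, needs 1 to 3 N and stays where it is left
- door_handle: steel pull bar on the lead panel: horizontal rod 10 mm thick, 74 mm along its own y, origin at its middle, a post back to the panel at each end. Rod centre 40 mm off the panel's outer face (free gap 35 x 64 mm, open above and below), 170 mm above the table, 52 mm from the fold. Its own -x points out of the panel; it turns by q anticlockwise seen from above as the jamb panel opens by q
- control_box: grey lamp control box, fixed on the table on the left or right of the cabinet, 120 (x) x 90 (y) x 40 mm high; origin at the centre of its underside; its front is its own -x side, toward the robot
- guard_hinge (a point): middle of the guard's hinge axis, which runs along the box's y; in the box frame at x = +45 mm, height 40 mm (the box's top)
- guard (a joint): angle in rad of the red see-through guard, a shell open below, 80 long (forward from the hinge) x 60 wide x 45 mm high, 70 g: 0 lowered over the toggle, 1.6 fully raised (standing up at the far side). It tips by itself to fully raised when pushed beyond about 1.1 and falls shut by itself below about 0.9
- guard_bar (a point): middle of the guard's red lift bar, a rod 8 mm thick, 52 mm along the box's y, 28 mm above the guard's top at its front edge, a post at each end. Guard down: 76 mm in front of the hinge axis and 73 mm above it (113 mm above the table); fully raised: 75 mm behind the hinge axis and 74 mm above it. It can be pushed from the front, or from behind when raised
- switch (a joint): angle in rad of the toggle: 0 on (leaning to the box's -x, toward the robot), 0.9 off (leaning as far to the box's +x); needs about 1 N at the tip and stays where it is left
- switch_tip (a point): tip of the toggle, a lever 20 mm wide, 8 mm thick and 37 mm long to its rounded white end, pivoted at the box's top (40 mm above the table) 3 mm in +x from the box's centre; the point is the centre of the 4 mm round end, 33 mm from the pivot; covered by the guard while that is down
- carton: red and white medicine carton 95 x 46 x 28 mm lying loose on the other side of the cabinet, bystander; origin at the centre of its underside
- tape: black tape roll lying flat, 62 mm across, 19 mm high, loose bystander; origin at the centre of its underside
- marker_red: red and white marker 135 mm long, 17 mm thick, lying loose along its own y, bystander; origin at its underside
- carton_blue: blue and white medicine carton 88 x 50 x 22 mm, loose bystander lying right of the cabinet; origin at the centre of its underside

How it is judged (in metres and radians):
On the way, in this order (a step that is already met when the one before it is completed fails the run):
1. the guard is raised (value of joint guard above 1.2 rad), for 0.1 s.
2. the toggle is flipped to off (value of joint switch above 0.7 rad), for 0.1 s.
3. the guard is down again over the toggle (value of joint guard below 0.1 rad and value of joint switch above 0.7 rad), for 0.2 s.
4. the door comes open under the fingers' pull on its handle (value of joint jamb_panel above 0.08 rad and contact force between the fingers and door_handle above 0.2 N).
At the end, for the whole second after the job is handed in: the jamb panel stands at more than 1.2 rad (of 1.4) and is at rest, the toggle is beyond 0.7 rad (of 0.9, off), and the guard is down (below 0.1 rad) (all of step 3 and value of joint jamb_panel above 1.2 rad and velocity of joint jamb_panel between -0.05 and 0.05 rad/s); the robot touches nothing.
It fails at once if the door opened (beyond 0.06 rad) while the lamp switch was still on or before the guard was lowered (value of joint jamb_panel above 0.06 rad and (value of joint switch below 0.7 rad or value of joint guard above 0.1 rad)).
It fails at once if a loose bystander (red carton, tape, marker, blue carton) moved more than 20 mm (distance of any of carton, tape, marker_red, carton_blue from where it was at the start of the episode above 0.02 m).
It also fails if it takes over 61 s, if anything falls off the work surface, if the arm or the gripper's body presses on something with over 40 N, if the wrist force passes 120 N, or if a joint passes its speed limit or range.

## Working session

There is one attempt and no reset: what is moved stays moved. The work goes in short steps, Python scripts to look and compute and a tool call to move; the robot and the scene stay as the last step left them, time stands still between calls to the robot, and variables do not carry over. Pictures are saved under pics/ and viewed, at most 10 in all, crops included, and the job is handed in when it is done.

Besides the shell and the picture viewer there is one more tool, called after "Request:" in YAML: its name, and indented under it one key for each argument. move_arm: Moves the arm, as the interface text tells. Its arguments: {"type":"object","properties":{"moves":{"type":"array"}},"required":["moves"]}

```bash
mkdir -p pics; cat > h.py <<'E'
import numpy as np,cv2
from plant import ctrl,vision
def snap(n,f=None):
    im,d=vision.snapshot(n)
    if f: cv2.imwrite('pics/'+f,im[:,:,::-1])
    return im,d
def pts(n,d):
    m=vision.camera_model(n);f=d.shape[0]/2/np.tan(np.radians(m['vertical_fov']/2))
    v,u=np.mgrid[:d.shape[0],:d.shape[1]]
    p=np.stack([(u-m['cx'])/f*d,(v-m['cy'])/f*d,d,np.ones_like(d)],-1)
    return (p@np.array(m['cam_to_world']).T)[...,:3]
E
python3 - <<'E'
from h import *
for n in('scene','top'):
    im,d=snap(n,n+'1.png'); np.savez(n+'1.npz',im=im,d=d); m=vision.camera_model(n); print(n,m)
print(ctrl.get_obs())
E
```

```text
scene {'vertical_fov': 51.272589573183616, 'cx': 262.44459425484877, 'cy': 190.89720480976715, 'cam_to_world': array([[-0.9633555 , -0.22838253,  0.14066842,  0.39796904],
       [-0.2680895 ,  0.80298314, -0.53230263,  0.61623679],
       [ 0.00861425, -0.55050839, -0.83478518,  1.09309735],
       [ 0.        ,  0.        ,  0.        ,  1.        ]])}
top {'vertical_fov': 46.06799574232914, 'cx': 253.22335660931165, 'cy': 190.31275094058256, 'cam_to_world': array([[-0.25719232, -0.82953289,  0.49570888, -0.04099884],
       [-0.96631948,  0.21605577, -0.13980904,  0.18100465],
       [ 0.00887544, -0.51497096, -0.85716167,  1.19664023],
       [ 0.        ,  0.        ,  0.        ,  1.        ]])}
{'clock': 0.1, 'joint_pos': array([ 9.03612274e+01,  2.05862721e+01,  6.38543102e-01, -1.71258845e-02,
       -7.01372975e+01, -1.65068194e+01]), 'qvel': array([-0.03341858, -0.06559459,  0.05509422,  0.22560329,  0.00101185,
       -0.03580531]), 'tau': array([-1.48266099e-03, -5.84166527e+01,  2.93747878e+01,  7.01554790e+00,
        1.00657847e-02, -5.52878294e-05]), 'tool_pos': array([0.18760617, 0.64789949, 0.20242665]), 'orientation': array([ 1.79913903e+02, -8.72385588e-03, -1.61514162e+01]), 'force': array([-0.00731408,  0.12101421, -0.59856487]), 'moment': array([-0.01041519, -0.03257849, -0.03797459]), 'gripper_force': 0.0, 'opening': 0.08751195414014809}
```

View pics/scene1.png

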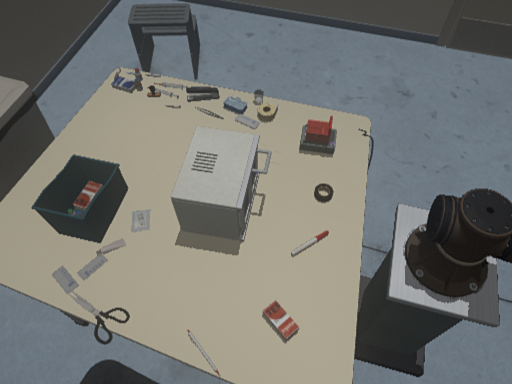

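View pics/top1.png

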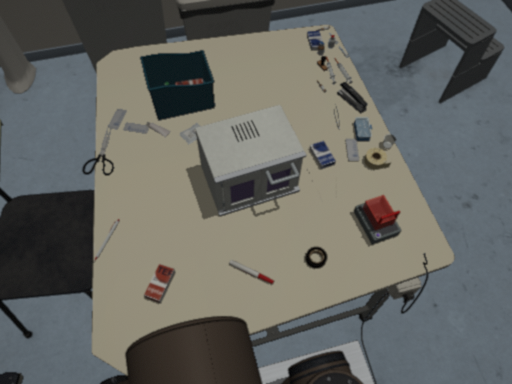

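The scene view has the cabinet at about (220,180), the control box with its red guard at (319,133), the tape at (323,192), the marker at (310,243) and the red carton at (281,319). The top view adds the blue carton at (322,153) and the door handle at (265,207).

```bash
python3 - <<'E'
from h import *
P={};I={}
for n in('scene','top'):
    z=np.load(n+'1.npz');P[n]=pts(n,z['d']);I[n]=z['im']
    p=P[n];ok=z['d']>0
    def rect(m,name):
        q=p[m&ok]
        if len(q)<5: print(n,name,len(q));return
        r=cv2.minAreaRect(q[:,:2].astype(np.float32)); print(n,name,len(q),np.round(r[0],4),np.round(r[1],4),round(r[2],2),'z',np.round(np.percentile(q[:,2],[2,50,98]),4)); print('   corners',np.round(cv2.boxPoints(r),3).tolist())
    X,Y,Z=p[...,0],p[...,1],p[...,2]
    v,u=np.mgrid[:384,:512]
    cab={'scene':(u>165)&(u<275)&(v>115)&(v<250),'top':(u>185)&(u<310)&(v>95)&(v<220)}[n]
    rect(cab&(Z>.188)&(Z<.203),'cabtop')
    rect(cab&(Z>.155)&(Z<.182),'handle-ish')
    box={'scene':(u>290)&(u<350)&(v>105)&(v<165),'top':(u>345)&(u<410)&(v>185)&(v<250)}[n]
    rect(box&(Z>.033)&(Z<.046),'boxtop')
    red=(I[n][...,0].astype(int)>1.8*I[n][...,1])&(I[n][...,0]>80)
    rect(box&red&(Z>.075)&(Z<.09),'guardtop')
    rect(box&red&(Z>.098),'bar')
    rect(box&red,'red all')
    rect(box&(Z>.015),'box all')
    t=(Z>-.01)&(Z<.01)&(abs(X-.5)<.2); print('table z',np.median(Z[t&ok]))
    for nm,w in {'scene':dict(tape=(312,336,182,204),marker=(288,332,228,258),carton=(258,302,296,342)),'top':dict(tape=(303,330,244,270),marker=(225,277,256,288),carton=(140,178,262,304),blue=(308,338,138,168))}[n].items():
        rect((u>w[0])&(u<w[1])&(v>w[2])&(v<w[3])&(Z>.007),nm)
E
python3 - <<'E'
import cv2
a=cv2.imread('pics/scene1.png');b=cv2.imread('pics/top1.png')
A=cv2.resize(a[100:200,230:350],None,fx=3.3,fy=3.3,interpolation=2);B=cv2.resize(b[130:250,290:410],None,fx=3.3,fy=3.3,interpolation=2);C=cv2.resize(b[90:220,180:320],None,fx=2,fy=2)
import numpy as np
h=max(x.shape[0] for x in(A,B));f=lambda x:cv2.copyMakeBorder(x,0,h-x.shape[0],0,0,0)
cv2.imwrite('pics/crop1.png',np.hstack([f(A),f(B)]))
E
```

```text
scene cabtop 5154 [ 0.6974 -0.0102] [0.1953 0.263 ] 5.34 z [0.191  0.1948 0.1983]
   corners [[0.5879999995231628, 0.1120000034570694], [0.6119999885559082, -0.15000000596046448], [0.8069999814033508, -0.13199999928474426], [0.7820000052452087, 0.12999999523162842]]
scene handle-ish 574 [0.6347 0.0343] [0.3185 0.1396] 55.89 z [0.1556 0.1717 0.1806]
   corners [[0.4880000054836273, -0.057999998331069946], [0.6029999852180481, -0.13699999451637268], [0.7820000052452087, 0.12700000405311584], [0.6660000085830688, 0.20499999821186066]]
scene boxtop 339 [ 0.4503 -0.3291] [0.1192 0.0929] 5.62 z [0.034  0.0396 0.0453]
   corners [[0.38600000739097595, -0.289000004529953], [0.3959999978542328, -0.38100001215934753], [0.5139999985694885, -0.3700000047683716], [0.5049999952316284, -0.2770000100135803]]
scene guardtop 257 [ 0.4569 -0.3268] [0.072  0.0569] 6.56 z [0.081  0.0845 0.0884]
   corners [[0.4180000126361847, -0.30300000309944153], [0.42399999499320984, -0.35899999737739563], [0.4959999918937683, -0.35100001096725464], [0.48899999260902405, -0.2939999997615814]]
scene bar 24 [ 0.4199 -0
[... 3840 characters left out ...]
[[0.34299999475479126, 0.013000000268220901], [0.36000001430511475, -0.0010000000474974513], [0.4440000057220459, 0.10499999672174454], [0.4269999861717224, 0.11900000274181366]]
top carton 677 [0.4246 0.3125] [0.0568 0.0968] 55.56 z [0.009  0.0279 0.0325]
   corners [[0.36899998784065247, 0.3160000145435333], [0.4480000138282776, 0.2619999945163727], [0.48100000619888306, 0.3089999854564667], [0.4009999930858612, 0.3630000054836273]]
top blue 427 [ 0.7171 -0.2612] [0.0936 0.0543] 7.96 z [0.0083 0.0215 0.027 ]
   corners [[0.6669999957084656, -0.2409999966621399], [0.675000011920929, -0.29499998688697815], [0.7670000195503235, -0.28200000524520874], [0.7599999904632568, -0.2280000001192093]]
```

View pics/crop1.png

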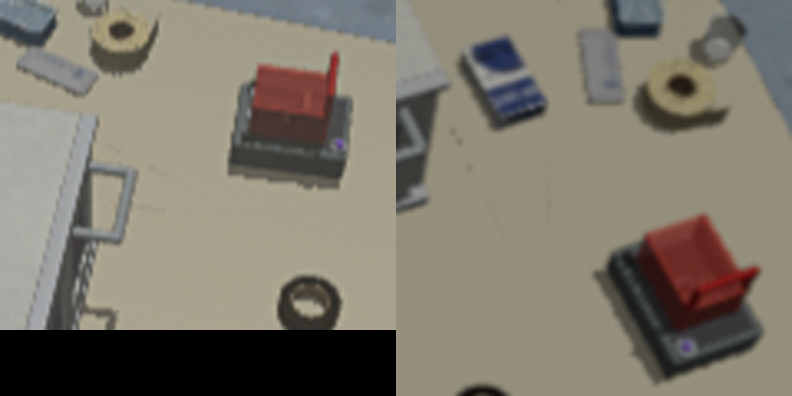

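The crop shows the guard down, with its bar at the front edge, and the door closed with its pull bar standing out. Box pose is about (0.449, -0.331) at yaw 5.4°. Cabinet pose is about (0.7035, -0.011) at yaw 5.4°.

```bash
cat > plan.py <<'E'
from h import *
from scipy.spatial.transform import Rotation as Ro
YB=YC=5.4
B=np.array([.4487,-.331]); C=np.array([.7035,-.011])
def fr(O,y,x,yy): a=np.radians(y); return O+np.array([np.cos(a)*x-np.sin(a)*yy,np.sin(a)*x+np.cos(a)*yy])
def box(x,y,z,yaw=YB): p=fr(B,YB,x/1e3,y/1e3); return [*p,z/1e3,yaw]
def plan(wps,op,start=None):
    """wps: list of (x,y,z,yaw,nrows); prints calls of <=8 rows"""
    o=ctrl.get_obs(); p=np.array(o['tool_pos']); yaw=o['orientation'][2]
    if start is not None: p=np.array(start[:3]);yaw=start[3]
    rows=[]
    for x,y,z,w,n in wps:
        t=np.array([x,y,z])
        for k in range(n,0,-1):
            dw=((w-yaw+180)%360-180)/k; d=(t-p)/k; a=np.radians(yaw)
            s=np.round(np.array([np.cos(a)*d[0]+np.sin(a)*d[1],np.sin(a)*d[0]-np.cos(a)*d[1],-d[2]])*100,1)
            r=round(-np.radians(dw),2); rows.append([op,*s.tolist(),0,0,r])
            if np.linalg.norm(s)>5 or abs(r)>.15: print('TOO BIG',rows[-1])
            p=p+np.array([np.cos(a)*s[0]+np.sin(a)*s[1],np.sin(a)*s[0]-np.cos(a)*s[1],-s[2]])/100; yaw-=np.degrees(r)
    for i in range(0,len(rows),8): print([v for r in rows[i:i+8] for v in r])
    print('end',p,yaw)
def bar(th,dx,dz,n):
    a=np.radians(136.2)-th; return (*box(45+105.4*np.cos(a)+dx,0,40+105.4*np.sin(a)+dz),n)
E
python3 - <<'E'
from plan import *
z=np.load('top1.npz');p=pts('top',z['d']);q=p.reshape(-1,3)
for n in('scene','top'):
    z=np.load(n+'1.npz');q=pts(n,z['d']).reshape(-1,3)
    m=(q[:,2]>.155)&(q[:,2]<.185)&(q[:,0]>.5)&(q[:,0]<.585)&(abs(q[:,1]+.08)<.07)
    q=q[m];r=cv2.minAreaRect(q[:,:2].astype(np.float32));print(n,'handle',len(q),r, np.median(q,0))
print('pred',fr(C,YC,-.142,-.052))
plan([(.36,.45,.25,-10,6),(.47,.2,.25,0,6),(.47,-.1,.25,5.4,7),(*box(-75,0,200),6),(*box(-75,0,111),4)],0)
E
```

```text
scene handle 111 ((0.5719755291938782, -0.07330819964408875), (0.08510760217905045, 0.02477722242474556), 89.33306884765625) [ 0.56874808 -0.06719357  0.1734741 ]
top handle 147 ((0.5704639554023743, -0.07696840167045593), (0.08446595817804337, 0.027275077998638153), 89.5710678100586) [ 0.5651614  -0.07332587  0.1735816 ]
pred [ 0.56702383 -0.0761326 ]
[0, 3.7, 2.4, -0.8, 0, 0, np.float64(-0.02), 0, 3.6, 2.4, -0.8, 0, 0, np.float64(-0.02), 0, 3.6, 2.5, -0.8, 0, 0, np.float64(-0.02), 0, 3.5, 2.6, -0.8, 0, 0, np.float64(-0.02), 0, 3.5, 2.7, -0.8, 0, 0, np.float64(-0.01), 0, 3.4, 2.7, -0.8, 0, 0, np.float64(-0.02), 0, 2.5, 3.8, 0.0, 0, 0, np.float64(-0.03), 0, 2.4, 3.9, 0.0, 0, 0, np.float64(-0.03)]
[0, 2.3, 3.9, 0.0, 0, 0, np.float64(-0.03), 0, 2.2, 4.0, 0.0, 0, 0, np.float64(-0.03), 0, 2.1, 4.0, 0.0, 0, 0, np.float64(-0.03), 0, 1.9, 4.1, 0.0, 0, 0, np.float64(-0.02), 0, 0.0, 4.3, 0.0, 0, 0, np.float64(-0.01), 0, -0.0, 4.3, 0.0, 0, 0, np.float64(-0.01), 0, -0.1, 4.3, 0.0, 0, 0, np.float64(-0.02), 0, -0.2, 4.3, 0.0, 0, 0, np.float64(-0.01)]
[0, -0.2, 4.3, 0.0, 0, 0, np.float64(-0.02), 0, -0.3, 4.3, 0.0, 0, 0, np.float64(-0.01), 0, -0.3, 4.2, 0.0, 0, 0, np.float64(-0.02), 0, -2.0, 3.8, 0.8, 0, 0, np.float64(0.0), 0, -2.0, 3.8, 0.8, 0, 0, np.float64(0.0), 0, -2.0, 3.8, 0.9, 0, 0, np.float64(0.0), 0, -2.0, 3.8, 0.8, 0, 0, np.float64(0.0), 0, -1.9, 3.8, 0.9, 0, 0, np.float64(0.0)]
[0, -2.0, 3.8, 0.8, 0, 0, np.float64(0.0), 0, 0.0, -0.0, 2.2, 0, 0, np.float64(0.0), 0, 0.0, -0.0, 2.2, 0, 0, np.float64(0.0), 0, 0.0, -0.0, 2.3, 0, 0, np.float64(0.0), 0, 0.0, -0.0, 2.2, 0, 0, np.float64(0.0)]
end [ 0.37391651 -0.3383889   0.11142665] 5.6209800119154965
```

Request:
move_arm:
  moves: [0, 3.7, 2.4, -0.8, 0, 0, -0.02, 0, 3.6, 2.4, -0.8, 0, 0, -0.02, 0, 3.6, 2.5, -0.8, 0, 0, -0.02, 0, 3.5, 2.6, -0.8, 0, 0, -0.02, 0, 3.5, 2.7, -0.8, 0, 0, -0.02, 0, 3.4, 2.7, -0.8, 0, 0, -0.02, 0, 2.5, 3.8, 0, 0, 0, -0.03, 0, 2.4, 3.9, 0, 0, 0, -0.03]

```text
clock: 0.9
tool_pos: [0.3978, 0.3653, 0.2511]
orientation: [180.0, 0.0, -5.8]
force: [0.6, 1.0, -0.8]
opening: 0.0292
gripper_force: 0.0
```

Request:
move_arm:
  moves: [0, 2.3, 3.9, 0, 0, 0, -0.03, 0, 2.2, 4, 0, 0, 0, -0.03, 0, 2.1, 4, 0, 0, 0, -0.03, 0, 1.9, 4.1, 0, 0, 0, -0.02, 0, 0, 4.3, 0, 0, 0, -0.01, 0, 0, 4.3, 0, 0, 0, -0.01, 0, -0.1, 4.3, 0, 0, 0, -0.02, 0, -0.2, 4.3, 0, 0, 0, -0.01]

```text
clock: 1.7
tool_pos: [0.4739, 0.0286, 0.2511]
orientation: [-180.0, 0.0, 3.4]
force: [1.4, 0.7, 0.3]
opening: 0.0003
gripper_force: 0.0
```

Request:
move_arm:
  moves: [0, -0.2, 4.3, 0, 0, 0, -0.02, 0, -0.3, 4.3, 0, 0, 0, -0.01, 0, -0.3, 4.2, 0, 0, 0, -0.02, 0, -2, 3.8, 0.8, 0, 0, 0, 0, -2, 3.8, 0.8, 0, 0, 0, 0, -2, 3.8, 0.9, 0, 0, 0, 0, -2, 3.8, 0.8, 0, 0, 0, 0, -1.9, 3.8, 0.9, 0, 0, 0]

```text
clock: 2.5
tool_pos: [0.397, -0.2989, 0.209]
orientation: [180.0, -0.0, 6.2]
force: [0.2, -0.5, 0.2]
opening: 0.0006
gripper_force: 0.0
```

```bash
sed -i 's/\[v for r in rows\[i:i+8\] for v in r\]/"["+",".join("%g"%(v+0) for r in rows[i:i+8] for v in r)+"]"/' plan.py; python3 - <<'E'
from plan import *
print(ctrl.get_obs()['orientation'])
plan([(*box(-75,0,200),2),(*box(-75,0,111),4)],0)
E
```

```text
[ 1.79998683e+02 -1.71013401e-02  6.20768538e+00]
[0,-1.4,1.8,0.5,0,0,0.01,0,-1.3,1.9,0.4,0,0,0,0,0,0,2.2,0,0,0,0,0,0,2.2,0,0,0,0,0,0,2.3,0,0,0,0,0,0,2.2,0,0,0]
end [ 0.37396835 -0.33853094  0.1110255 ] 5.634727582704928
```

Request:
move_arm:
  moves: [0, -1.2, 1.8, 0.4, 0, 0, 0.01, 0, -1.1, 1.7, 0.4, 0, 0, 0, 0, 0, 0, 2.2, 0, 0, 0, 0, 0, 0, 2.2, 0, 0, 0, 0, 0, 0, 2.3, 0, 0, 0, 0, 0, 0, 2.2, 0, 0, 0, 0, 0, 0, 0, 0, 0, 0]

```text
clock: 3.2
tool_pos: [0.3766, -0.3337, 0.1094]
orientation: [-179.8, 0.3, 5.6]
force: [-0.4, -0.3, 0.3]
opening: 0.0005
gripper_force: 0.0
```

```bash
python3 - <<'E'
from plan import *
plan([bar(0,-20,-2,3)]+[bar(t,-11,-2,1) for t in (0,.1,.2,.3,.4,.5,.6,.7,.8,.9,1.0,1.1,1.2,1.3)],0)
E
```

```text
[0,0.7,0.1,-0.1,0,0,0,0,0.7,0.2,0,0,0,0,0,0.7,0.1,-0.1,0,0,0,0,0.9,0,0,0,0,0,0,0.8,0,-0.7,0,0,0,0,0.8,0,-0.6,0,0,0,0,0.9,0,-0.6,0,0,0,0,0.9,0,-0.4,0,0,0]
[0,1,0,-0.4,0,0,0,0,1,0,-0.3,0,0,0,0,1.1,0,-0.1,0,0,0,0,1,0,-0.1,0,0,0,0,1.1,0.1,0,0,0,0,0,1,0,0.2,0,0,0,0,1.1,0,0.3,0,0,0,0,0.9,0,0.3,0,0,0]
[0,1,0,0.5,0,0,0]
end [ 0.53235984 -0.32346398  0.13042128] 5.583021092698305
```

Request:
move_arm:
  moves: [0, 0.7, 0.1, -0.1, 0, 0, 0, 0, 0.7, 0.2, 0, 0, 0, 0, 0, 0.7, 0.1, -0.1, 0, 0, 0, 0, 0.9, 0, 0, 0, 0, 0, 0, 0.8, 0, -0.7, 0, 0, 0, 0, 0.8, 0, -0.6, 0, 0, 0, 0, 0.9, 0, -0.6, 0, 0, 0, 0, 0.9, 0, -0.4, 0, 0, 0]

```text
clock: 4.0
tool_pos: [0.4441, -0.3324, 0.1383]
orientation: [180.0, -0.1, 5.6]
force: [-0.4, 0.2, 0.1]
opening: 0.0004
gripper_force: 0.0
```

Request:
move_arm:
  moves: [0, 1, 0, -0.4, 0, 0, 0, 0, 1, 0, -0.3, 0, 0, 0, 0, 1.1, 0, -0.1, 0, 0, 0, 0, 1, 0, -0.1, 0, 0, 0, 0, 1.1, 0.1, 0, 0, 0, 0, 0, 1, 0, 0.2, 0, 0, 0, 0, 1.1, 0, 0.3, 0, 0, 0, 0, 0.9, 0, 0.3, 0, 0, 0]

```text
clock: 4.8
tool_pos: [0.5255, -0.3252, 0.1377]
orientation: [-180.0, 0.0, 5.6]
force: [-0.3, -0.4, -0.3]
opening: 0.0001
gripper_force: 0.0
```

Request:
move_arm:
  moves: [0, 1, 0, 0.2, 0, 0, 0, 0, 0, 0, 0, 0, 0, 0]

```text
clock: 5.0
tool_pos: [0.5355, -0.3242, 0.1355]
orientation: [-180.0, 0.0, 5.7]
force: [-0.1, 0.0, 0.1]
opening: 0.0006
gripper_force: 0.0
```

```bash
python3 - <<'E'
from plan import *
im,d=snap('scene');P=pts('scene',d);Z=P[...,2];v,u=np.mgrid[:384,:512]
red=(im[...,0].astype(int)>1.8*im[...,1])&(im[...,0]>80)&(u>280)&(u<360)&(v>90)&(v<170)&(d>0)
q=P[red];print(len(q),np.percentile(q,[2,50,98],axis=0))
cv2.imwrite('pics/g1.png',cv2.resize(im[60:190,240:380,::-1],None,fx=4,fy=4))
E
```

```text
292 [[ 0.41824236 -0.35353709  0.07989319]
 [ 0.45336101 -0.32609779  0.08457363]
 [ 0.49137699 -0.29850383  0.11825814]]
```

View pics/g1.png

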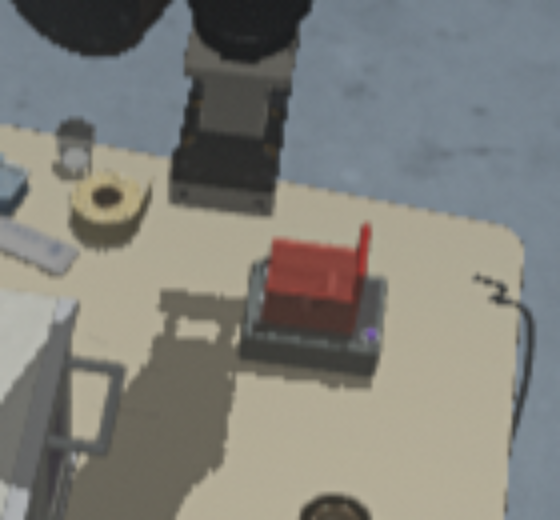

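```bash
python3 - <<'E'
from plan import *
def proj(n,p):
    m=vision.camera_model(n);f=192/np.tan(np.radians(m['vertical_fov']/2));c=np.linalg.inv(m['cam_to_world'])@np.array([*p,1]);return m['cx']+f*c[0]/c[2],m['cy']+f*c[1]/c[2],c[2]
t=ctrl.get_obs()['tool_pos'];print(t)
for n in('scene','top'):
    im,d=snap(n);u,v,z=proj(n,t);u2,v2,z2=proj(n,t-[0,0,.008]);print(n,u,v,z,'tip',u2,v2,'bar',proj(n,[.418,-.333,.113]))
    P=pts(n,d);ok=(d>0)&(np.abs(P[...,0]-t[0])<.12)&(np.abs(P[...,1]-t[1])<.12)&(P[...,2]>.09)
    red=(im[...,0].astype(int)>1.5*im[...,1]);q=P[ok&~red]
    h=np.floor(q[:,2]/.01)
    for k in np.unique(h)[:14]:
        w=q[h==k];print(round(k*.01,2),len(w),np.round(w.min(0),3),np.round(w.max(0),3))
    if n=='top': cv2.imwrite('pics/g2.png',cv2.resize(im[100:260,300:460,::-1],None,fx=3.5,fy=3.5))
E
```

```text
[ 0.53488962 -0.32420271  0.13570174]
scene 296.4062182246166 112.22783283908969 1.3190784969994134 tip 296.2143453938952 113.95316772397656 bar (np.float64(330.8434952238497), np.float64(122.34645657711327), np.float64(1.3262697127075749))
0.09 2 [ 0.426 -0.358  0.09 ] [ 0.449 -0.353  0.091]
0.11 2 [ 0.419 -0.36   0.116] [ 0.426 -0.355  0.118]
0.22 35 [ 0.491 -0.241  0.224] [ 0.566 -0.232  0.23 ]
0.23 66 [ 0.489 -0.409  0.23 ] [ 0.57  -0.229  0.24 ]
0.24 150 [ 0.492 -0.407  0.24 ] [ 0.576 -0.226  0.25 ]
0.25 67 [ 0.489 -0.35   0.25 ] [ 0.574 -0.225  0.26 ]
0.26 316 [ 0.488 -0.408  0.26 ] [ 0.567 -0.222  0.27 ]
0.27 64 [ 0.493 -0.323  0.27 ] [ 0.558 -0.23   0.28 ]
0.28 41 [ 0.51  -0.303  0.28 ] [ 0.559 -0.269  0.29 ]
0.29 46 [ 0.508 -0.318  0.29 ] [ 0.553 -0.269  0.3  ]
0.3 41 [ 0.51  -0.31   0.301] [ 0.553 -0.27   0.309]
0.31 68 [ 0.494 -0.319  0.31 ] [ 0.568 -0.268  0.32 ]
0.32 204 [ 0.493 -0.325  0.32 ] [ 0.575 -0.268  0.33 ]
0.33 93 [ 0.499 -0.321  0.331] [ 0.57  -0.284  0.339]
top 371.21574679268093 175.85409567393296 1.2655013975894436 tip 370.55463440307017 177.39418465404856 
[... 156 characters left out ...]
 3 [ 0.494 -0.353  0.414] [ 0.497 -0.348  0.416]
0.42 6 [ 0.491 -0.354  0.421] [ 0.498 -0.342  0.429]
0.43 16 [ 0.487 -0.354  0.43 ] [ 0.498 -0.329  0.44 ]
0.44 24 [ 0.487 -0.356  0.44 ] [ 0.5   -0.324  0.449]
0.45 33 [ 0.487 -0.356  0.45 ] [ 0.499 -0.313  0.46 ]
0.46 36 [ 0.485 -0.348  0.46 ] [ 0.492 -0.302  0.47 ]
0.47 78 [ 0.484 -0.354  0.47 ] [ 0.515 -0.282  0.479]
0.48 122 [ 0.481 -0.368  0.48 ] [ 0.53  -0.274  0.49 ]
0.49 172 [ 0.482 -0.368  0.49 ] [ 0.525 -0.274  0.5  ]
0.5 113 [ 0.484 -0.359  0.5  ] [ 0.513 -0.281  0.51 ]
0.51 121 [ 0.484 -0.358  0.51 ] [ 0.509 -0.252  0.52 ]
0.52 152 [ 0.484 -0.359  0.52 ] [ 0.508 -0.245  0.53 ]
0.53 195 [ 0.483 -0.358  0.53 ] [ 0.511 -0.236  0.54 ]
```

View pics/g2.png

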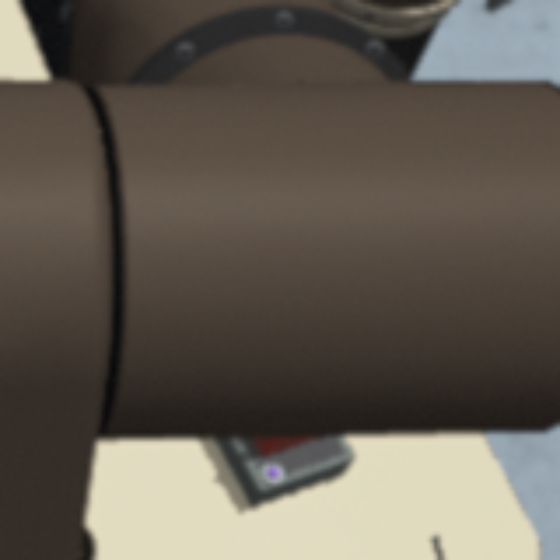

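Guard is still down: the crop shows it at (310,285) unmoved, with the gripper behind it. The finger rose over the bar, so I'll go back and push deeper with more forward lead.

```bash
python3 - <<'E'
from plan import *
x,y,z,w=box(-75,0,200)
plan([(*box(90,0,200),2),(*box(-65,0,200),5),(*box(-65,0,101),4),(*box(-65,0,101),1)],0)
E
```

```text
[0,0.2,-0.1,-3.2,0,0,0,0,0.2,0,-3.2,0,0,0,0,-3.1,0,0,0,0,0,0,-3.1,0,0,0,0,0,0,-3.1,0,0,0,0,0,0,-3.1,-0.1,0,0,0,0,0,-3.1,0,0,0,0,0,0,0,0,2.5,0,0,0]
[0,0,0,2.5,0,0,0,0,0,0,2.5,0,0,0,0,0,0,2.4,0,0,0,0,0,0,0,0,0,0]
end [ 0.38388101 -0.33715118  0.10116855] 5.628488004705994
```

Request:
move_arm:
  moves: [0, 0.2, 0, -3.2, 0, 0, 0, 0, 0.2, 0, -3.2, 0, 0, 0, 0, -3.1, 0, 0, 0, 0, 0, 0, -3.1, 0, 0, 0, 0, 0, 0, -3.1, 0, 0, 0, 0, 0, 0, -3.1, 0, 0, 0, 0, 0, 0, -3.2, 0, 0, 0, 0, 0, 0, 0, 0, 2.5, 0, 0, 0]

```text
clock: 5.95
tool_pos: [0.3818, -0.3404, 0.1788]
orientation: [179.8, -0.3, 5.6]
force: [1.4, -0.7, -0.3]
opening: 0.0003
gripper_force: 0.0
```

Request:
move_arm:
  moves: [0, 0, 0, 2.5, 0, 0, 0, 0, 0, 0, 2.5, 0, 0, 0, 0, 0, 0, 2.4, 0, 0, 0, 0, 0, 0, 0, 0, 0, 0]

```text
clock: 6.35
tool_pos: [0.3809, -0.3383, 0.0989]
orientation: [-179.8, 0.2, 5.6]
force: [0.1, 1.5, 0.5]
opening: 0.0002
gripper_force: 0.0
```

```bash
python3 - <<'E'
from plan import *
print(ctrl.get_obs()['tool_pos'])
plan([bar(0,-14,-12,2),bar(0,0,-12,2)]+[bar(t,2,-10,1) for t in (.1,.2,.3,.4)]+[bar(t,2,-8,1) for t in (.5,.6,.7,.8)]+[bar(t,0,-5,1) for t in (.9,1.0,1.1,1.2)],0)
E
```

```text
[ 0.38088035 -0.33831372  0.09885708]
[0,1.2,0,-0.1,0,0,0,0,1.1,-0.1,-0.1,0,0,0,0,0.7,0,0,0,0,0,0,0.7,0,0,0,0,0,0,1,0,-0.9,0,0,0,0,0.8,0,-0.7,0,0,0,0,0.9,0,-0.5,0,0,0,0,1,0,-0.5,0,0,0]
[0,0.9,0,-0.6,0,0,0,0,1.1,0,-0.2,0,0,0,0,1,0,-0.2,0,0,0,0,1.1,0,-0.1,0,0,0,0,0.8,0,-0.2,0,0,0,0,1,0.1,0.1,0,0,0,0,1.1,0,0.3,0,0,0,0,1,0,0.4,0,0,0]
end [ 0.53415192 -0.32335287  0.13185708] 5.574983873257972
```

Request:
move_arm:
  moves: [0, 1.2, 0, -0.1, 0, 0, 0, 0, 1.1, 0, -0.1, 0, 0, 0, 0, 0.7, 0, 0, 0, 0, 0, 0, 0.7, 0, 0, 0, 0, 0, 0, 1, 0, -0.6, 0, 0, 0, 0, 0.8, 0, -0.7, 0, 0, 0, 0, 0, 0, 0, 0, 0, 0]

```text
clock: 7.05
tool_pos: [0.44, -0.3342, 0.1177]
orientation: [179.9, -0.1, 5.7]
force: [-0.1, -0.2, 0.1]
opening: 0.0004
gripper_force: 0.0
```

```bash
cat > gz.py <<'E'
from plan import *
for n in('scene','top'):
    im,d=snap(n);P=pts(n,d)
    red=(im[...,0].astype(int)>1.8*im[...,1])&(im[...,0]>70)&(d>0)&(abs(P[...,0]-.48)<.15)&(abs(P[...,1]+.33)<.06)
    q=P[red];print(n,len(q),np.round(np.percentile(q,[2,50,98],axis=0),3).tolist() if len(q) else '')
print(ctrl.get_obs()['tool_pos'],ctrl.get_obs()['force'])
E
python3 gz.py
```

```text
scene 283 [[0.419, -0.354, 0.079], [0.455, -0.324, 0.085], [0.492, -0.299, 0.114]]
top 0 
[ 0.43827134 -0.33378807  0.11649368] [-0.00304712  0.93363971 -0.11889777]
```

```bash
python3 - <<'E'
from plan import *
im,d=snap('scene');cv2.imwrite('pics/g3.png',cv2.resize(im[60:190,240:380,::-1],None,fx=4.5,fy=4.5,interpolation=cv2.INTER_CUBIC))
P=pts('scene',d)
for v in range(96,140,2): print(v,[ (int(100*d[v,u]),int(1000*P[v,u,2])) for u in (310,316,320,324,328,332)], im[v,320])
E
```

```text
96 [(260, -739), (261, -747), (122, 229), (117, 266), (117, 270), (117, 269)] [41 41 40]
98 [(260, -744), (262, -759), (122, 229), (117, 260), (118, 258), (117, 265)] [40 41 41]
100 [(260, -751), (260, -752), (122, 226), (119, 248), (118, 253), (118, 256)] [42 43 43]
102 [(259, -750), (121, 227), (121, 226), (118, 248), (119, 245), (118, 250)] [48 46 42]
104 [(257, -746), (122, 216), (122, 221), (118, 246), (118, 247), (118, 247)] [54 53 49]
106 [(152, 0), (117, 249), (117, 248), (117, 251), (117, 248), (117, 248)] [43 43 43]
108 [(151, 3), (117, 247), (117, 248), (117, 248), (117, 248), (117, 248)] [44 44 42]
110 [(151, 0), (116, 247), (116, 250), (117, 247), (117, 248), (116, 250)] [46 45 44]
112 [(150, 0), (116, 245), (116, 247), (116, 248), (116, 247), (116, 246)] [47 47 44]
114 [(150, 0), (118, 234), (117, 239), (117, 240), (117, 239), (116, 245)] [49 47 45]
116 [(149, 4), (119, 222), (119, 219), (117, 234), (117, 234), (117, 235)] [80 79 73]
118 [(149, 0), (120, 209), (119, 213), (119, 215), (119, 218), (118, 223)] [78 77 71]
120 [(136, 85), (136, 86), (120, 206), (120, 208), (120, 208), (119, 213)] [110  94  85]
122 [(136, 87), (136, 80), (136, 86), (136, 88), (136, 82), (147, 0)] [151  74  65]
124 [(135, 85), (136, 84), (136, 83), (136, 84), (135, 86), (147, 0)] [132  66  59]
126 [(135, 85), (135, 85), (135, 84), (135, 84), (135, 85), (147, 0)] [134  69  60]
128 [(135, 84), (134, 85), (134, 87), (135, 83), (135, 84), (141, 39)] [121  60  53]
130 [(134, 84), (134, 86), (134, 86), (134, 83), (134, 87), (140, 39)] [125  62  54]
132 [(133, 84), (133, 85), (134, 84), (134, 80), (132, 96), (140, 38)] [126  62  55]
134 [(134, 74), (134, 80), (133, 81), (133, 83), (133, 84), (139, 41)] [106  57  50]
136 [(136, 59), (135, 66), (135, 69), (134, 74), (134, 73), (139, 38)] [69 51 46]
138 [(136, 51), (135, 59), (135, 59), (135, 64), (134, 68), (138, 40)] [73 53 48]
```

View pics/g3.png

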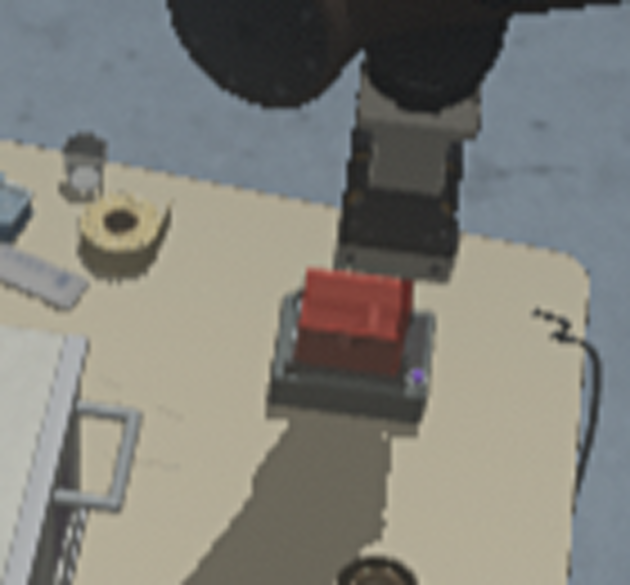

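The guard at (355,310) is still down, and the body's lowest visible edge sits about 30 mm higher than expected. I'll touch the table lightly in front of the box to check where the fingertips really are.

Request:
move_arm:
  moves: [0, 0, 0, -3, 0, 0, 0, 0, 0, 0, -3, 0, 0, 0, 0, -4, 0, 0, 0, 0, 0, 0, -4, 0, 0, 0, 0, 0, 0, -3, 0, 2, 0, 0, 0, 0, 0, 0, 4, 0, 0, 0, 0, 0, 0, 4, 0, 0, 0, 0, 0, 0, 3, 0, 0, 0]

```text
clock: 8.0
tool_pos: [0.327, -0.3443, 0.0446]
orientation: [-180.0, 0.0, 5.6]
force: [0.7, 0.1, -0.7]
opening: 0.0009
gripper_force: 0.0
```

Request:
move_arm:
  moves: [0, 0, 0, 1.5, 0, 0, 0, 0, 0, 0, 0, 0, 0, 0]

```text
clock: 8.2
tool_pos: [0.3263, -0.3438, 0.0291]
orientation: [-179.8, 0.2, 5.6]
force: [0.2, 0.4, -0.3]
opening: 0.0006
gripper_force: 0.0
```

```bash
python3 - <<'E'
from plan import *
o=ctrl.get_obs();print(o['tool_pos'],o['force'])
im,d=snap('scene');P=pts('scene',d)
t=o['tool_pos']; ok=(d>0)&(np.abs(P[...,0]-t[0])<.12)&(np.abs(P[...,1]-t[1])<.12)&(P[...,2]>.006)&(P[...,2]<.25)
q=P[ok];h=np.floor(q[:,2]/.01)
for k in np.unique(h): w=q[h==k];print(round(k*.01,2),len(w),np.round(w.min(0),3),np.round(w.max(0),3))
cv2.imwrite('pics/g4.png',cv2.resize(im[60:190,240:380,::-1],None,fx=4.5,fy=4.5,interpolation=cv2.INTER_CUBIC))
E
```

```text
[ 0.32631328 -0.34379104  0.02911968] [ 0.23521468  0.42196388 -0.29893777]
0.0 17 [ 0.351 -0.391  0.006] [ 0.446 -0.225  0.01 ]
0.01 29 [ 0.389 -0.298  0.01 ] [ 0.444 -0.285  0.02 ]
0.02 34 [ 0.387 -0.296  0.02 ] [ 0.444 -0.286  0.03 ]
0.03 107 [ 0.387 -0.382  0.03 ] [ 0.446 -0.282  0.04 ]
0.04 97 [ 0.39  -0.374  0.04 ] [ 0.446 -0.286  0.05 ]
0.05 21 [ 0.396 -0.307  0.05 ] [ 0.444 -0.297  0.06 ]
0.06 23 [ 0.415 -0.307  0.061] [ 0.446 -0.299  0.069]
0.07 18 [ 0.413 -0.356  0.07 ] [ 0.444 -0.302  0.079]
0.08 106 [ 0.414 -0.361  0.08 ] [ 0.446 -0.299  0.089]
0.09 10 [ 0.413 -0.355  0.09 ] [ 0.441 -0.302  0.099]
0.1 4 [ 0.415 -0.308  0.104] [ 0.419 -0.304  0.108]
0.11 43 [ 0.281 -0.419  0.112] [ 0.426 -0.253  0.12 ]
0.12 64 [ 0.28  -0.424  0.12 ] [ 0.369 -0.25   0.13 ]
0.13 87 [ 0.285 -0.42   0.13 ] [ 0.368 -0.25   0.14 ]
0.14 106 [ 0.28  -0.373  0.14 ] [ 0.369 -0.244  0.15 ]
0.15 125 [ 0.281 -0.34   0.15 ] [ 0.359 -0.243  0.16 ]
0.16 235 [ 0.281 -0.325  0.16 ] [ 0.358 -0.243  0.17 ]
0.17 41 [ 0.302 -0.326  0.17 ] [ 0.352 -0.286  0.18 ]
0.18 36 [ 0.303 -0.298  0.18 ] [ 0.344 -0.289  0.189]
0.19 38 [ 0.302 -0.334  0.19 ] [ 0.346 -0.291  0.2  ]
0.2 55 [ 0.285 -0.334  0.2  ] [ 0.367 -0.291  0.21 ]
0.21 166 [ 0.285 -0.341  0.21 ] [ 0.365 -0.289  0.22 ]
0.22 105 [ 0.288 -0.331  0.22 ] [ 0.363 -0.292  0.23 ]
0.23 9 [ 0.316 -0.32   0.23 ] [ 0.35  -0.304  0.233]
0.24 31 [ 0.286 -0.327  0.241] [ 0.362 -0.296  0.25 ]
```

View pics/g4.png

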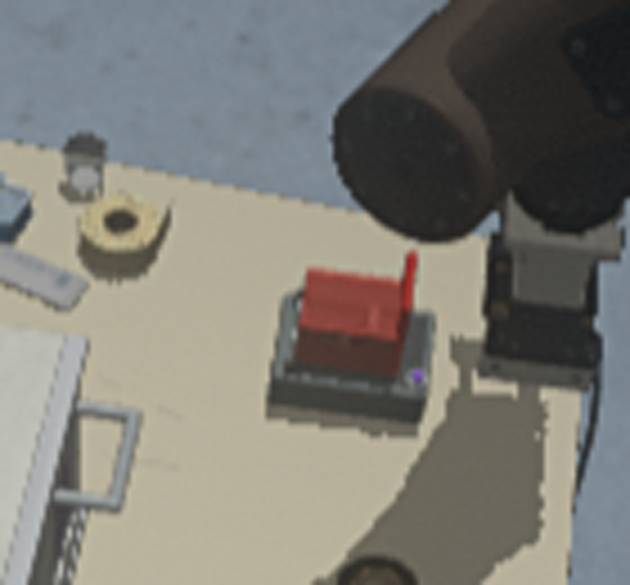

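Request:
move_arm:
  moves: [0, 0, 0, 1, 0, 0, 0, 0, 0, 0, 0.5, 0, 0, 0, 0, 0, 0, 0, 0, 0, 0]

```text
clock: 8.55
tool_pos: [0.3284, -0.3446, 0.0161]
orientation: [-180.0, 0.0, 5.6]
force: [-0.6, -0.1, -0.4]
opening: 0.0006
gripper_force: 0.0
```

Request:
move_arm:
  moves: [0, 0, 0, 0.5, 0, 0, 0, 0, 0, 0, 0.2, 0, 0, 0, 0, 0, 0, 0, 0, 0, 0]

```text
clock: 8.85
tool_pos: [0.3285, -0.3446, 0.0091]
orientation: [-180.0, 0.0, 5.6]
force: [0.3, 0.4, -0.2]
opening: 0.0003
gripper_force: 0.0
```

Request:
move_arm:
  moves: [0, 0, 0, 0.2, 0, 0, 0, 0, 0, 0, 0, 0, 0, 0]

```text
clock: 9.05
tool_pos: [0.3285, -0.3446, 0.0071]
orientation: [-180.0, 0.0, 5.6]
force: [-0.6, 0.1, -0.0]
opening: 0.0007
gripper_force: 0.0
```

Request:
move_arm:
  moves: [0, 0, 0, 0.3, 0, 0, 0, 0, 0, 0, 0, 0, 0, 0]

```text
clock: 9.25
tool_pos: [0.3284, -0.3446, 0.004]
orientation: [-180.0, 0.0, 5.6]
force: [0.1, 0.1, 0.4]
opening: 0.0005
gripper_force: 0.0
```

Request:
move_arm:
  moves: [0, 0, 0, 0.5, 0, 0, 0, 0, 0, 0, 0.3, 0, 0, 0, 0, 0, 0, 0, 0, 0, 0]

```text
clock: 9.55
tool_pos: [0.3282, -0.3445, -0.0043]
orientation: [-180.0, 0.1, 5.6]
force: [0.0, 0.1, -0.7]
opening: 0.0004
gripper_force: 0.0
```

Request:
move_arm:
  moves: [0, 0, 0, 0.4, 0, 0, 0, 0, 0, 0, 0.2, 0, 0, 0, 0, 0, 0, 0, 0, 0, 0]

```text
clock: 9.85
tool_pos: [0.3283, -0.3446, -0.0101]
orientation: [-180.0, 0.0, 5.6]
force: [0.3, -0.4, 0.2]
opening: 0.0005
gripper_force: 0.0
```

Request:
move_arm:
  moves: [0, 0, 0, 0.3, 0, 0, 0, 0, 0, 0, 0.2, 0, 0, 0, 0, 0, 0, 0, 0, 0, 0]

```text
clock: 10.15
tool_pos: [0.3284, -0.3446, -0.015]
orientation: [-180.0, 0.0, 5.6]
force: [0.5, 1.1, -0.1]
opening: 0.0005
gripper_force: 0.0
```

```bash
python3 - <<'E'
from plan import *
z=np.load('scene1.npz');P=pts('scene',z['d']);ok=z['d']>0
m=ok&(abs(P[...,2])<.01)&(abs(P[...,1]+.345)<.03);print('table x at y',np.percentile(P[m][:,0],[0,1,50]))
im,d=snap('scene');P=pts('scene',d);t=ctrl.get_obs()['tool_pos'];print(t,ctrl.get_obs()['joint_pos'])
ok=(d>0)&(np.abs(P[...,0]-t[0])<.05)&(np.abs(P[...,1]-t[1])<.12)&(P[...,2]>.012)&(P[...,2]<.3)&(P[...,0]<.375)
q=P[ok];h=np.floor(q[:,2]/.005)
for k in np.unique(h)[:14]: w=q[h==k];print(round(k*.005,3),len(w),np.round(w.min(0),3),np.round(w.max(0),3))
E
```

```text
table x at y [0.26592229 0.27689835 0.82726579]
[ 0.32845809 -0.34462793 -0.01488736] [-2.26185154e+01  1.73888119e+01 -3.90803465e+01 -4.34781968e-04
 -3.35506718e+01  1.18244680e+02]
0.07 4 [ 0.302 -0.262  0.071] [ 0.351 -0.254  0.074]
0.075 20 [ 0.287 -0.26   0.075] [ 0.358 -0.252  0.08 ]
0.08 34 [ 0.284 -0.371  0.08 ] [ 0.371 -0.25   0.085]
0.085 33 [ 0.283 -0.4    0.085] [ 0.368 -0.249  0.09 ]
0.09 41 [ 0.287 -0.391  0.09 ] [ 0.367 -0.251  0.095]
0.095 75 [ 0.281 -0.374  0.095] [ 0.371 -0.248  0.1  ]
0.1 33 [ 0.282 -0.353  0.1  ] [ 0.368 -0.244  0.105]
0.105 23 [ 0.283 -0.345  0.105] [ 0.359 -0.242  0.11 ]
0.11 68 [ 0.285 -0.336  0.11 ] [ 0.361 -0.244  0.115]
0.115 209 [ 0.283 -0.328  0.115] [ 0.359 -0.243  0.12 ]
0.12 30 [ 0.285 -0.33   0.12 ] [ 0.352 -0.263  0.125]
0.125 21 [ 0.303 -0.326  0.125] [ 0.35 -0.29  0.13]
0.13 17 [ 0.304 -0.312  0.131] [ 0.348 -0.292  0.135]
0.135 21 [ 0.305 -0.3    0.135] [ 0.347 -0.29   0.14 ]
```

Camera evidence puts the tool about 28 mm higher than its reading. I'll keep lowering in small steps until it touches.

Request:
move_arm:
  moves: [0, 0, 0, 0.3, 0, 0, 0, 0, 0, 0, 0, 0, 0, 0]

```text
clock: 10.4
tool_pos: [0.3284, -0.3446, -0.0181]
orientation: [-180.0, 0.0, 5.6]
force: [0.5, -0.1, -0.6]
opening: 0.0007
gripper_force: 0.0
```

Request:
move_arm:
  moves: [0, 0, 0, 0.2, 0, 0, 0, 0, 0, 0, 0, 0, 0, 0]

```text
clock: 10.6
tool_pos: [0.3284, -0.3446, -0.0199]
orientation: [-180.0, 0.0, 5.6]
force: [0.1, -0.3, -0.3]
opening: 0.0004
gripper_force: 0.0
```

Request:
move_arm:
  moves: [0, 0, 0, 0.2, 0, 0, 0, 0, 0, 0, 0, 0, 0, 0]

```text
clock: 10.8
tool_pos: [0.3284, -0.3446, -0.0219]
orientation: [-180.0, 0.0, 5.6]
force: [-0.4, 0.1, 1.0]
opening: 0.0007
gripper_force: 0.0
```

Request:
move_arm:
  moves: [0, 0, 0, 0.2, 0, 0, 0, 0, 0, 0, 0, 0, 0, 0]

```text
clock: 11.0
tool_pos: [0.3287, -0.3448, -0.023]
orientation: [180.0, -0.0, 5.7]
force: [-1.8, 3.2, 11.9]
opening: 0.0002
gripper_force: 6.0
```

The tips touch at a reading of z = -0.022, so the true TCP height is the reading plus 30 mm. I'll put that into the planner.

```bash
sed -i "s/p=np.array(o\['tool_pos'\]);/p=np.array(o['tool_pos'])+[0,0,.030];/" plan.py; python3 - <<'E'
from plan import *
plan([(*box(-65,0,108),5),(*box(-65,0,108),1),bar(0,-16,-6,2),bar(0,-8,-6,1)]+[bar(t,-7,-5,1) for t in (.1,.2,.3,.4,.5,.6,.7,.8)]+[bar(t,-7,-3,1) for t in (.9,1.0,1.1,1.2,1.25)],0)
E
```

```text
[0,1.1,0,-2,0,0,0,0,1.1,-0.1,-2,0,0,0,0,1.1,0,-2,0,0,0,0,1.1,-0.1,-2.1,0,0,0,0,1.2,0,-2,0,0,0,0,0,0,0,0,0,0,0,0.9,0,0,0,0,0,0,0.9,0,0.1,0,0,0]
[0,0.8,0,0,0,0,0,0,0.8,0,-0.8,0,0,0,0,0.9,0,-0.7,0,0,0,0,0.9,0,-0.5,0,0,0,0,0.9,0,-0.5,0,0,0,0,1,0,-0.4,0,0,0,0,1,0,-0.2,0,0,0,0,1.1,0,-0.2,0,0,0]
[0,1,0,0,0,0,0,0,1.1,0,-0.2,0,0,0,0,1,0,0.2,0,0,0,0,1,0,0.2,0,0,0,0,1,0,0.4,0,0,0,0,0.5,0.1,0.2,0,0,0]
end [ 0.53162688 -0.32365772  0.13195039] 5.654123894565644
```

Request:
move_arm:
  moves: [0, 0, 0, -2, 0, 0, 0, 0, 1.6, 0, -2, 0, 0, 0, 0, 1.6, 0, -2, 0, 0, 0, 0, 1.2, 0, -2, 0, 0, 0, 0, 1.2, 0, -2.1, 0, 0, 0, 0, 0, -0.1, 0, 0, 0, 0, 0, 0.9, 0, 0, 0, 0, 0, 0, 0.9, 0, 0, 0, 0, 0]

```text
clock: 11.8
tool_pos: [0.402, -0.3362, 0.0766]
orientation: [-180.0, 0.0, 5.6]
force: [0.4, -0.1, -0.3]
opening: 0.0005
gripper_force: 0.0
```

Request:
move_arm:
  moves: [0, 0.8, 0, 0, 0, 0, 0, 0, 0.8, 0, -0.7, 0, 0, 0, 0, 0.9, 0, -0.7, 0, 0, 0, 0, 0.9, 0, -0.5, 0, 0, 0, 0, 0.9, 0, -0.5, 0, 0, 0, 0, 1, 0, -0.4, 0, 0, 0, 0, 1, 0, -0.2, 0, 0, 0, 0, 1.1, 0, -0.2, 0, 0, 0]

```text
clock: 12.6
tool_pos: [0.4766, -0.3291, 0.1095]
orientation: [180.0, -0.0, 5.6]
force: [0.3, 0.1, 0.5]
opening: 0.0005
gripper_force: 0.1
```

```bash
python3 gz.py
```

```text
scene 86 [[0.445, -0.34, 0.079], [0.492, -0.306, 0.103], [0.519, -0.295, 0.127]]
top 0 
[ 0.47742182 -0.32915809  0.10934227] [ 1.06526505 -0.37328153 -0.25288079]
```

Guard is rising now. I'll carry on.

Request:
move_arm:
  moves: [0, 1, 0, 0, 0, 0, 0, 0, 1.1, 0, -0.1, 0, 0, 0, 0, 1, 0, 0.2, 0, 0, 0, 0, 1, 0, 0.2, 0, 0, 0, 0, 1, 0, 0.3, 0, 0, 0, 0, 0.6, 0, 0.2, 0, 0, 0, 0, 0, 0, 0, 0, 0, 0, 0, 0, 0, 0, 0, 0, 0]

```text
clock: 13.5
tool_pos: [0.5324, -0.3235, 0.101]
orientation: [-180.0, 0.0, 5.6]
force: [-0.7, -0.0, -0.5]
opening: 0.0005
gripper_force: 0.1
```

```bash
python3 gz.py; python3 - <<'E'
from plan import *
# back off up and to front, then descend in front of toggle: lever tip at bx -11
plan([(*box(60,0,165),1),(*box(-50,0,165),3),(*box(-50,0,70),3),(*box(-50,0,68),1)],0)
E
```

```text
scene 45 [[0.482, -0.349, 0.115], [0.49, -0.312, 0.12], [0.513, -0.295, 0.126]]
top 0 
[ 0.53216011 -0.32359794  0.10133514] [0.60283608 0.40040022 0.93354594]
[0,-2.4,-0.1,-3.4,0,0,0,0,-3.7,0,0,0,0,0,0,-3.6,0,0,0,0,0,0,-3.7,0,0,0,0,0,0,0,0,3.2,0,0,0,0,0,0,3.2,0,0,0,0,0,0,3.1,0,0,0,0,0,0,0.2,0,0,0]
end [ 0.39870625 -0.33572507  0.06833514] 5.61985876445916
```

Request:
move_arm:
  moves: [0, -1.4, 0, -4, 0, 0, 0, 0, -4, 0, 0, 0, 0, 0, 0, -4, 0, 0, 0, 0, 0, 0, -4, 0, 0, 0, 0, 0, 0, 0, 0, 3.2, 0, 0, 0, 0, 0, 0, 3.2, 0, 0, 0, 0, 0, 0, 3.1, 0, 0, 0, 0, 0, 0, 0.4, 0, 0, 0]

```text
clock: 14.4
tool_pos: [0.3963, -0.3358, 0.0396]
orientation: [-179.8, 0.3, 5.6]
force: [0.8, 0.3, 0.1]
opening: 0.0006
gripper_force: 0.0
```

```bash
python3 gz.py; python3 - <<'E'
from plan import *
im,d=snap('scene');cv2.imwrite('pics/g5.png',cv2.resize(im[60:190,240:380,::-1],None,fx=4.5,fy=4.5,interpolation=cv2.INTER_CUBIC))
plan([(*box(-20,0,67),2),(*box(6,0,67),4),(*box(6,0,67),1)],0)
E
```

```text
scene 197 [[0.502, -0.35, 0.113], [0.526, -0.319, 0.118], [0.572, -0.29, 0.123]]
top 0 
[ 0.39859033 -0.33675712  0.04225194] [ 0.22898311 -0.53631078  1.14111023]
[0,1.5,-0.1,0.3,0,0,0,0,1.4,0,0.3,0,0,0,0,0.7,0,0,0,0,0,0,0.6,0,0,0,0,0,0,0.7,0,0,0,0,0,0,0.6,0,0,0,0,0,0,0,0,0,0,0,0]
end [ 0.45419989 -0.33068274  0.06722702] 5.646928766849133
```

View pics/g5.png

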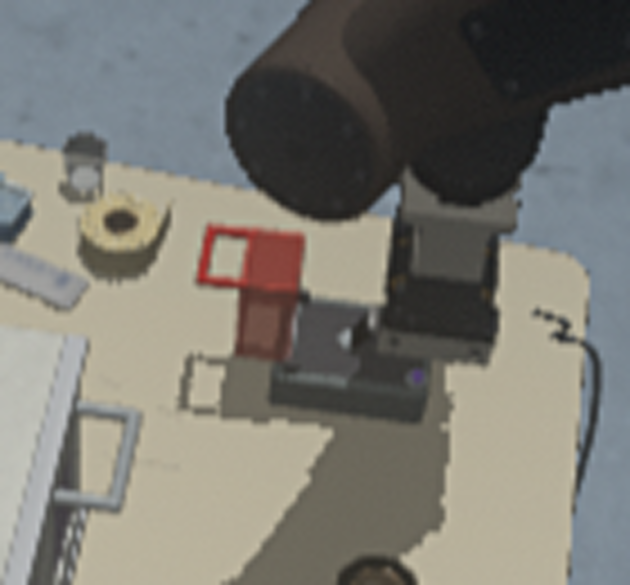

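The guard stands up at (265,290), with the bar at its far side, and the toggle's white tip is visible at (348,338). Now I'll push the toggle away.

Request:
move_arm:
  moves: [0, 1.5, -0.1, 0.3, 0, 0, 0, 0, 1.4, 0, 0.3, 0, 0, 0, 0, 0.7, 0, 0, 0, 0, 0, 0, 0.6, 0, 0, 0, 0, 0, 0, 0.7, 0, 0, 0, 0, 0, 0, 0.6, 0, 0, 0, 0, 0, 0, 0, 0, 0, 0, 0, 0, 0, 0, 0, 0, 0, 0, 0]

```text
clock: 15.35
tool_pos: [0.4487, -0.3305, 0.0359]
orientation: [-179.9, 0.5, 5.6]
force: [-15.1, -4.7, 10.1]
opening: 0.0005
gripper_force: 9.2
```

Request:
move_arm:
  moves: [0, 0.2, 0, 0, 0, 0, 0, 0, 0, 0, 0, 0, 0, 0]

```text
clock: 15.55
tool_pos: [0.4489, -0.3304, 0.0359]
orientation: [-179.8, 0.7, 5.6]
force: [-19.9, -6.0, 13.9]
opening: 0.0005
gripper_force: 12.3
```

```bash
python3 - <<'E'
from plan import *
t=ctrl.get_obs();print(t['tool_pos'],t['force'],[box(x,0,0)[:2] for x in(3,6,8)])
plan([(*box(-30,0,67),2),(*box(-40,0,180),4),(*box(150,0,180),5),(*box(150,0,115),3)],0)
E
```

```text
[ 0.44886728 -0.33036451  0.03585623] [-19.88937011  -6.02329604  13.91673182] [[np.float64(0.4516866858938092), np.float64(-0.33071767506004446)], [np.float64(0.45467337178761846), np.float64(-0.33043535012008896)], [np.float64(0.4566644957168246), np.float64(-0.3302471334934519)]]
[0,-1.5,0,-0.1,0,0,0,0,-1.5,0.1,0,0,0,0,0,-0.3,0,-2.8,0,0,0,0,-0.2,0,-2.8,0,0,0,0,-0.3,0,-2.9,0,0,0,0,-0.2,0,-2.8,0,0,0,0,3.8,0,0,0,0,0,0,3.8,0,0,0,0,0]
[0,3.8,0,0,0,0,0,0,3.8,0,0,0,0,0,0,3.8,0,0,0,0,0,0,0,0,2.2,0,0,0,0,0,0,2.1,0,0,0,0,0,0,2.2,0,0,0]
end [ 0.59825775 -0.31681878  0.11485623] 5.562996612895355
```

Request:
move_arm:
  moves: [0, -1.5, 0, 0, 0, 0, 0, 0, -1.8, 0, 0, 0, 0, 0, 0, -1, 0, -2.8, 0, 0, 0, 0, -2, 0, -2.8, 0, 0, 0, 0, -2, 0, -2.9, 0, 0, 0, 0, -1, 0, -2.8, 0, 0, 0]

```text
clock: 16.15
tool_pos: [0.3616, -0.3389, 0.1504]
orientation: [-180.0, -0.1, 5.6]
force: [1.3, -0.3, 0.1]
opening: 0.0005
gripper_force: 0.0
```

```bash
python3 - <<'E'
from plan import *
im,d=snap('scene');P=pts('scene',d)
w=(im.min(2)>120)&(d>0)&(P[...,2]>.05)&(P[...,2]<.085)&(abs(P[...,0]-.45)<.05)&(abs(P[...,1]+.33)<.04)
print(P[w].mean(0) if w.any() else None,w.sum(),[box(x,0,0)[:2] for x in(-11.4,11,17.4)])
plan([(*box(-65,0,180),1),(*box(150,0,180),6),(*box(150,0,115),3)],0)
E
```

```text
[ 0.46719439 -0.32922065  0.07212945] 10 [[np.float64(0.43735059360352485), np.float64(-0.3320728347718311)], [np.float64(0.45965118161063384), np.float64(-0.32996480855349636)], [np.float64(0.4660227781840936), np.float64(-0.3293625153482579)]]
[0,2.1,-0.1,0.5,0,0,0,0,3.6,0,0,0,0,0,0,3.6,0,0,0,0,0,0,3.6,0,0,0,0,0,0,3.6,0,0,0,0,0,0,3.6,0,0,0,0,0,0,3.5,0.1,0,0,0,0,0,0,0,2.2,0,0,0]
[0,0,0,2.2,0,0,0,0,0,0,2.1,0,0,0]
end [ 0.59786825 -0.31724239  0.11521396] 5.64425089105512
```

Toggle tip is at x = 0.467, the fully-off position. Next I'll go over the guard and behind it.

Request:
move_arm:
  moves: [0, 2.1, -0.1, 0.3, 0, 0, 0, 0, 3.6, 0, 0, 0, 0, 0, 0, 3.6, 0, 0, 0, 0, 0, 0, 3.6, 0, 0, 0, 0, 0, 0, 3.6, 0, 0, 0, 0, 0, 0, 3.6, 0, 0, 0, 0, 0, 0, 3.5, 0.1, 0, 0, 0, 0, 0, 0, 0, 0, 0, 0, 0]

```text
clock: 17.0
tool_pos: [0.602, -0.315, 0.1439]
orientation: [-180.0, 0.0, 5.7]
force: [-0.5, 1.9, -0.4]
opening: 0.0001
gripper_force: 0.0
```

Request:
move_arm:
  moves: [0, 0, 0, 2.2, 0, 0, 0, 0, 0, 0, 2.2, 0, 0, 0, 0, 0, 0, 2.4, 0, 0, 0, 0, 0, 0, 0, 0, 0, 0]

```text
clock: 17.4
tool_pos: [0.5956, -0.3148, 0.0738]
orientation: [-179.8, 0.3, 5.6]
force: [-0.7, -0.5, -0.3]
opening: 0.0007
gripper_force: 0.0
```

```bash
python3 - <<'E'
from plan import *
print(ctrl.get_obs()['tool_pos'])
plan([bar(1.6,14,-4,2),bar(1.6,9,-4,1)]+[bar(t,8,-4,1) for t in (1.5,1.4,1.3,1.2,1.1,1.,.9,.8,.7)],0)
E
```

```text
[ 0.59564514 -0.31483862  0.07376223]
[0,-0.7,0.1,-0.3,0,0,0,0,-0.7,0.1,-0.3,0,0,0,0,-0.5,0,0,0,0,0,0,-0.8,0,-0.7,0,0,0,0,-0.9,0,-0.7,0,0,0,0,-0.9,0,-0.5,0,0,0,0,-0.9,0,-0.5,0,0,0,0,-1,0,-0.3,0,0,0]
[0,-1.1,0,-0.3,0,0,0,0,-1,0,-0.1,0,0,0,0,-1,0,-0.1,0,0,0,0,-1.1,0,0.1,0,0,0]
end [ 0.49034641 -0.32717464  0.14076223] 5.600964149637353
```

Request:
move_arm:
  moves: [0, -0.7, 0.1, -0.3, 0, 0, 0, 0, -0.7, 0.1, -0.3, 0, 0, 0, 0, -0.5, 0, 0, 0, 0, 0, 0, -0.8, 0, -0.7, 0, 0, 0, 0, -0.9, 0, -0.7, 0, 0, 0, 0, -0.9, 0, -0.5, 0, 0, 0, 0, -0.9, 0, -0.5, 0, 0, 0, 0, -1, 0, -0.3, 0, 0, 0]

```text
clock: 18.2
tool_pos: [0.5337, -0.3245, 0.1119]
orientation: [180.0, -0.0, 5.6]
force: [0.8, 0.6, 0.1]
opening: 0.0003
gripper_force: 0.1
```

Request:
move_arm:
  moves: [0, -1.1, 0, -0.3, 0, 0, 0, 0, -1, 0, -0.1, 0, 0, 0, 0, -1, 0, -0.1, 0, 0, 0, 0, -1.1, 0, 0, 0, 0, 0, 0, -1, 0, 0, 0, 0, 0, 0, 0, 0, -2, 0, 0, 0, 0, 0, 0, -3, 0, 0, 0, 0, 0, 0, -3, 0, 0, 0]

```text
clock: 19.0
tool_pos: [0.4819, -0.3295, 0.1967]
orientation: [-180.0, 0.1, 5.6]
force: [0.4, 0.2, 0.5]
opening: 0.0004
gripper_force: 0.0
```

```bash
python3 gz.py; python3 - <<'E'
from plan import *
print(ctrl.get_obs()['orientation'],ctrl.get_obs()['joint_pos'])
E
```

```text
scene 293 [[0.418, -0.355, 0.08], [0.454, -0.325, 0.085], [0.491, -0.299, 0.117]]
top 0 
[ 0.48459501 -0.33074241  0.20076696] [ 0.36145057 -0.23548698 -0.50575161]
[179.78123906  -0.34661016   5.65531962] [-1.51739161e+01  1.21209639e+01 -1.14198991e+01  8.88622241e-02
 -6.60574183e+01  1.10792797e+02]
```

The guard is down again (bar back at x = 0.418, z = 0.117). Now the door handle.

```bash
cat >> plan.py <<'E'
def hp(q,l=.034,z=.160,dn=0,n=1):
    s,c=np.sin(q),np.cos(q)
    x=-.090-(.110-l)*s-(.052+dn)*c; y=.110-(.110+l)*c-(.052+dn)*s
    return (*fr(C,YC,x,y),z,YC-90+np.degrees(q),n)
E
python3 - <<'E'
from plan import *
a=hp(0,z=.26)
plan([(.50,-.2,.26,-45,6),(*a[:4],6),(*a[:4],1),hp(0,n=3)],2.4)
E
```

```text
[2.4,0.5,-2.1,-0.5,0,0,0.15,2.4,0.1,-2.2,-0.5,0,0,0.15,2.4,-0.2,-2.2,-0.5,0,0,0.15,2.4,-0.5,-2.1,-0.5,0,0,0.14,2.4,-0.8,-2.1,-0.5,0,0,0.15,2.4,-1.1,-1.9,-0.4,0,0,0.14,2.4,-0.9,-2.4,0,0,0,0.12,2.4,-1.2,-2.3,0,0,0,0.12]
[2.4,-1.4,-2.2,0,0,0,0.11,2.4,-1.7,-2,0,0,0,0.12,2.4,-1.9,-1.8,0,0,0,0.11,2.4,-2.1,-1.5,0,0,0,0.12,2.4,0,0,0,0,0,0,2.4,0,0,3.3,0,0,0,2.4,0,0,3.3,0,0,0,2.4,0,0,3.4,0,0,0]
end [ 0.56484435 -0.05820591  0.15976696] -84.87201200686499
```

Request:
move_arm:
  moves: [2.4, 0.5, -2.1, -0.5, 0, 0, 0.14, 2.4, 0.1, -2.2, -0.5, 0, 0, 0.14, 2.4, -0.2, -2.2, -0.5, 0, 0, 0.14, 2.4, -0.5, -2.1, -0.5, 0, 0, 0.14, 2.4, -0.8, -2.1, -0.5, 0, 0, 0.14, 2.4, -1.1, -1.9, -0.4, 0, 0, 0.14, 2.4, -0.9, -2.4, 0, 0, 0, 0.13, 2.4, -1.2, -2.3, 0, 0, 0, 0.13]

```text
clock: 19.9
tool_pos: [0.5145, -0.1498, 0.225]
orientation: [-180.0, 0.0, -57.7]
force: [-0.7, 1.3, -0.1]
opening: 0.0241
gripper_force: 0.0
```

Request:
move_arm:
  moves: [2.4, -1.4, -2.2, 0, 0, 0, 0.12, 2.4, -1.7, -2, 0, 0, 0, 0.12, 2.4, -1.9, -1.8, 0, 0, 0, 0.12, 2.4, -2.1, -1.5, 0, 0, 0, 0.12, 2.4, 0, 0, 0, 0, 0, 0, 2.4, 0, 0, 0, 0, 0, 0]

```text
clock: 20.5
tool_pos: [0.5573, -0.0553, 0.2245]
orientation: [179.9, -0.0, -84.8]
force: [-0.0, 0.1, -0.6]
opening: 0.0243
gripper_force: 0.0
```

```bash
python3 - <<'E'
from plan import *
o=ctrl.get_obs();print(o['tool_pos'],o['orientation'],o['opening'],o['joint_pos'])
for n in('scene','top'):
    im,d=snap(n);P=pts(n,d)
    q=P[(d>0)&(P[...,2]>.158)&(P[...,2]<.185)&(P[...,0]>.5)&(P[...,0]<.585)&(abs(P[...,1]+.08)<.07)]
    if len(q)>8:
        # rod front line
        r=q[q[:,0]<.573];print(n,'rod',len(r),np.median(r,0),r.min(0),r.max(0))
    if n=='scene': cv2.imwrite('pics/h1.png',cv2.resize(im[100:250,180:330,::-1],None,fx=4,fy=4,interpolation=cv2.INTER_CUBIC))
plan([hp(0,z=.26,n=1),hp(0,n=3)],2.4)
E
```

```text
[ 0.5572946  -0.05528322  0.22453675] [ 1.79931030e+02 -3.28276275e-03 -8.47501154e+01] 0.024315225965335176 [ 1.43571248e+01  9.01084136e+00 -1.21127172e+01 -8.22449654e-03
 -6.89450619e+01 -9.10428282e+00]
scene rod 81 [ 0.5668571 -0.0668379  0.1741258] [ 0.56034912 -0.11457709  0.16588091] [ 0.57289982 -0.03131469  0.17789715]
[2.4,0.3,-0.8,-0.5,0,0,0,2.4,0,0,3.3,0,0,0,2.4,0,0,3.3,0,0,0,2.4,0,0,3.4,0,0,0]
end [ 0.56544664 -0.05833863  0.1599078 ] -84.8350515371619
```

View pics/h1.png

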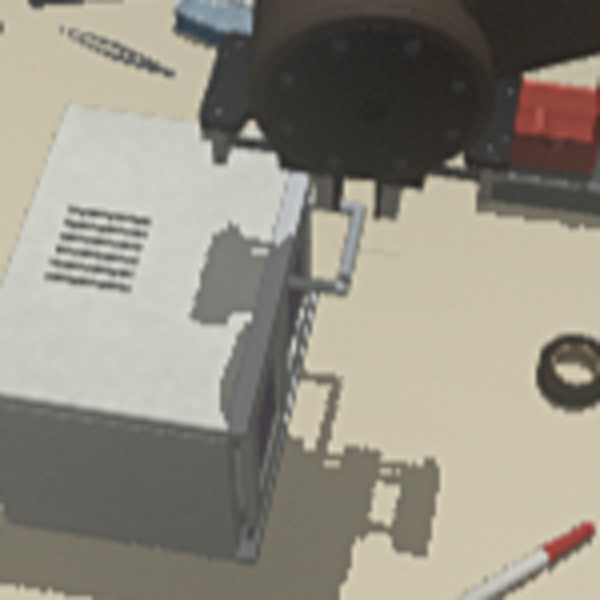

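Both fingers are visible at (327,190) and (388,200), straddling the rod line at (350,245). I'll shift 8 mm and descend.

Request:
move_arm:
  moves: [2.4, 0.3, -0.8, 0, 0, 0, 0, 2.4, 0, 0, 3, 0, 0, 0, 2.4, 0, 0, 3, 0, 0, 0, 2.4, 0, 0, 3.3, 0, 0, 0, 2.4, 0, 0, 0, 0, 0, 0]

```text
clock: 21.1
tool_pos: [0.5631, -0.0589, 0.1281]
orientation: [179.6, 0.0, -85.0]
force: [-0.1, -0.3, 0.7]
opening: 0.0244
gripper_force: 0.0
```

Request:
move_arm:
  moves: [1.6, 0, 0, 0, 0, 0, 0, 1.6, 0, 0, 0, 0, 0, 0, 1.6, 0, 0, 0, 0, 0, 0]

```text
clock: 21.4
tool_pos: [0.5672, -0.0578, 0.1341]
orientation: [-179.8, 0.0, -84.9]
force: [-0.3, -0.2, -0.7]
opening: 0.0165
gripper_force: 0.0
```

```bash
python3 - <<'E'
from plan import *
o=ctrl.get_obs();print(o['tool_pos'],o['orientation'],o['opening'],o['force'],hp(0))
plan([hp(q,dn=.002) for q in np.arange(1,15)*.1],1.6)
E
```

```text
[ 0.56721204 -0.05783177  0.1341361 ] [-1.79829101e+02  5.55234237e-03 -8.48926828e+01] 0.016480851741949288 [-0.31269307 -0.18120886 -0.67601965] (np.float64(0.5653298836791921), np.float64(-0.05821248728773376), 0.16, np.float64(-84.6), 1)
[1.6,0.5,1.1,0.4,0,0,-0.11,1.6,0.2,0.7,0,0,0,-0.1,1.6,0.1,0.6,0,0,0,-0.1,1.6,-0.2,0.6,0,0,0,-0.1,1.6,-0.3,0.3,0,0,0,-0.1,1.6,-0.4,0.2,0,0,0,-0.1,1.6,-0.5,0,0,0,0,-0.1,1.6,-0.6,-0.3,0,0,0,-0.1]
[1.6,-0.6,-0.4,0,0,0,-0.1,1.6,-0.5,-0.7,0,0,0,-0.1,1.6,-0.4,-0.9,0,0,0,-0.1,1.6,-0.4,-1,0,0,0,-0.1,1.6,-0.2,-1.2,0,0,0,-0.1,1.6,0.1,-1.4,0,0,0,-0.1]
end [0.52756183 0.0049672  0.1601361 ] -4.105633707110794
```

Request:
move_arm:
  moves: [1.6, 0.3, 0.6, 0.2, 0, 0, -0.05, 1.6, 0.2, 0.5, 0, 0, 0, -0.06, 1.6, 0.2, 0.7, 0, 0, 0, -0.1, 1.6, 0.1, 0.6, 0, 0, 0, -0.1, 1.6, -0.2, 0.6, 0, 0, 0, -0.1, 1.6, 0, 0, 0, 0, 0, 0]

```text
clock: 22.0
tool_pos: [0.5377, -0.0705, 0.1317]
orientation: [-179.9, -0.0, -61.3]
force: [0.1, 0.2, -0.1]
opening: 0.0161
gripper_force: 0.0
```

```bash
cat > door.py <<'E'
from plan import *
o=ctrl.get_obs();print(o['tool_pos'],o['orientation'],o['opening'],o['force'])
# lead panel/ jamb panel points in cabinet frame, in front of the closed plane
for n in('scene','top'):
    im,d=snap(n);P=pts(n,d);a=np.radians(YC)
    X=(P[...,0]-C[0])*np.cos(a)+(P[...,1]-C[1])*np.sin(a);Y=-(P[...,0]-C[0])*np.sin(a)+(P[...,1]-C[1])*np.cos(a)
    m=(d>0)&(X<-.108)&(X>-.25)&(abs(Y)<.14)&(P[...,2]>.03)&(P[...,2]<.15)
    print(n,m.sum(),[ (round(x,3),round(float(np.median(Y[m&(abs(X-x)<.003)])),3)) for x in np.arange(-.21,-.108,.012) if (m&(abs(X-x)<.003)).any()])
E
python3 door.py
```

```text
[ 0.53766187 -0.0705235   0.13170158] [-1.79872304e+02 -3.65050769e-02 -6.13205247e+01] 0.016063764863093605 [ 0.0843626   0.2414586  -0.10678117]
scene 394 [(np.float64(-0.138), 0.031), (np.float64(-0.126), 0.05), (np.float64(-0.114), 0.076)]
top 230 [(np.float64(-0.138), 0.04), (np.float64(-0.126), 0.056), (np.float64(-0.114), 0.08)]
```

Door is following, at about q = 0.38. I'll continue.

```bash
python3 - <<'E'
from plan import *
plan([hp(q) for q in np.arange(5,15)*.1]+[hp(1.4)],1.6)
E
```

```text
[1.6,-0.3,0.1,0.1,0,0,-0.1,1.6,-0.4,0.1,0,0,0,-0.1,1.6,-0.6,0,0,0,0,-0.1,1.6,-0.6,-0.2,0,0,0,-0.1,1.6,-0.6,-0.5,0,0,0,-0.1,1.6,-0.5,-0.6,0,0,0,-0.1,1.6,-0.5,-0.9,0,0,0,-0.1,1.6,-0.3,-1.1,0,0,0,-0.1]
[1.6,-0.2,-1.2,0,0,0,-0.1,1.6,-0.1,-1.3,0,0,0,-0.1,1.6,0,0,0,0,0,0]
end [0.52682444 0.00674533 0.16026566] -4.266261821661654
```

Request:
move_arm:
  moves: [1.6, -0.3, 0.1, 0.1, 0, 0, -0.1, 1.6, -0.4, 0.1, 0, 0, 0, -0.1, 1.6, -0.6, 0, 0, 0, 0, -0.1, 1.6, -0.6, -0.2, 0, 0, 0, -0.1, 1.6, 0, 0, 0, 0, 0, 0]

```text
clock: 22.6
tool_pos: [0.5255, -0.0551, 0.1296]
orientation: [-180.0, -0.0, -38.5]
force: [0.4, 0.2, 0.5]
opening: 0.0159
gripper_force: 0.0
```

```bash
python3 door.py; python3 - <<'E'
from plan import *
plan([hp(q) for q in np.arange(9,15)*.1]+[hp(1.43)],1.6)
E
```

```text
[ 0.52546535 -0.05506479  0.12964686] [-1.79975823e+02 -2.03635984e-02 -3.84998891e+01] 0.01589338800103218 [0.35200756 0.17793605 0.49055982]
scene 698 [(np.float64(-0.174), 0.046), (np.float64(-0.162), 0.056), (np.float64(-0.15), 0.064), (np.float64(-0.138), 0.076), (np.float64(-0.126), 0.085), (np.float64(-0.114), 0.096)]
top 147 [(np.float64(-0.174), 0.049), (np.float64(-0.162), 0.056), (np.float64(-0.15), 0.067), (np.float64(-0.138), 0.08), (np.float64(-0.126), 0.089), (np.float64(-0.114), 0.102)]
[1.6,-0.5,-0.5,0,0,0,-0.1,1.6,-0.6,-0.6,0,0,0,-0.1,1.6,-0.5,-0.9,0,0,0,-0.1,1.6,-0.3,-1.1,0,0,0,-0.1,1.6,-0.2,-1.2,0,0,0,-0.1,1.6,0,-1.3,0,0,0,-0.1,1.6,0,-0.4,0,0,0,-0.03]
end [0.52794757 0.0105082  0.15951023] -2.6114482490586655
```

Request:
move_arm:
  moves: [1.6, -0.5, -0.5, 0, 0, 0, -0.1, 1.6, -0.6, -0.6, 0, 0, 0, -0.1, 1.6, -0.5, -0.9, 0, 0, 0, -0.1, 1.6, -0.3, -1.1, 0, 0, 0, -0.1, 1.6, -0.2, -1.2, 0, 0, 0, -0.1, 1.6, 0, -1.3, 0, 0, 0, -0.1, 1.6, 0, -0.3, 0, 0, 0, 0, 1.6, 0, 0, 0, 0, 0, 0]

```text
clock: 23.5
tool_pos: [0.5275, 0.0095, 0.1293]
orientation: [180.0, -0.0, -4.3]
force: [-0.4, -1.0, -0.8]
opening: 0.0163
gripper_force: 0.0
```

```bash
python3 door.py
```

```text
[0.52745992 0.00947739 0.12925579] [ 1.79992726e+02 -1.80629251e-03 -4.34768792e+00] 0.016311216336454333 [-0.37683753 -0.95527685 -0.8420651 ]
scene 695 [(np.float64(-0.198), 0.101), (np.float64(-0.186), 0.107), (np.float64(-0.174), 0.105), (np.float64(-0.162), 0.106), (np.float64(-0.15), 0.109), (np.float64(-0.138), 0.11), (np.float64(-0.126), 0.113), (np.float64(-0.114), 0.114)]
top 0 []
```

Request:
move_arm:
  moves: [1.6, 0, -0.3, 0, 0, 0, 0, 1.6, 0, 0, 0, 0, 0, 0]

```text
clock: 23.8
tool_pos: [0.5271, 0.0103, 0.1292]
orientation: [179.8, 0.0, -4.2]
force: [1.7, -8.9, -0.7]
opening: 0.016
gripper_force: 4.6
```

Request:
move_arm:
  moves: [2.4, 0, 0.4, 0, 0, 0, 0, 2.4, 0, 0, 0, 0, 0, 0, 2.4, 0, 0, 0, 0, 0, 0, 2.4, 0, 0, -2, 0, 0, 0, 2.4, 0, 0, -3, 0, 0, 0, 2.4, 0, 0, -3, 0, 0, 0, 2.4, 0, -1, -3, 0, 0, 0, 2.4, 0, 0, 0, 0, 0, 0]

```text
clock: 24.6
tool_pos: [0.5304, 0.0195, 0.2438]
orientation: [-179.9, -0.4, -4.1]
force: [0.5, 0.4, -0.0]
opening: 0.024
gripper_force: 0.0
```

```bash
python3 door.py; python3 gz.py; python3 - <<'E'
from plan import *
im,d=snap('scene');cv2.imwrite('pics/e1.png',im[60:360,150:380,::-1].repeat(2,0).repeat(2,1))
E
```

```text
[0.53035872 0.01954631 0.24384489] [-179.85724126   -0.42188247   -4.07945483] 0.024020033219803828 [ 0.50739254  0.37431314 -0.00562825]
scene 693 [(np.float64(-0.198), 0.099), (np.float64(-0.186), 0.106), (np.float64(-0.174), 0.104), (np.float64(-0.162), 0.107), (np.float64(-0.15), 0.109), (np.float64(-0.138), 0.111), (np.float64(-0.126), 0.113), (np.float64(-0.114), 0.114)]
top 28 [(np.float64(-0.198), 0.102), (np.float64(-0.186), 0.104), (np.float64(-0.174), 0.106)]
scene 0 
top 274 [[0.414, -0.358, 0.08], [0.458, -0.337, 0.085], [0.489, -0.315, 0.118]]
[0.52723979 0.01837842 0.23835196] [-0.76385421 -0.26434297  1.0110984 ]
```

View pics/e1.png

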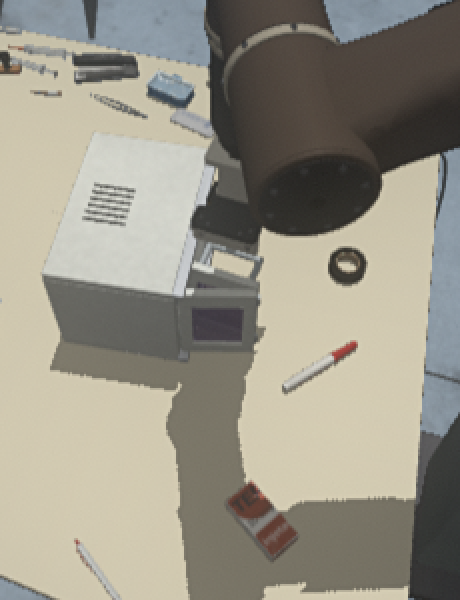

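The panels are folded out at (220,310), the jamb panel is against its stop, and the tape, marker and red carton look unmoved. In the top view the guard is down. The gripper is clear, so I'll hand in.

```bash
python3 -c "
from plant import ctrl
print(ctrl.close_job())"
```

```text
the job is handed in; nothing more can be done
None
```

I handed the job in at about 25 s with the lamp toggle off, the guard lowered, the bifold door folded open to its stop and the gripper clear; the hand-in returned no verdict.

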